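# Set the pipe gauge on its mark and hold

### The arm

A 7-joint arm with a two-finger parallel gripper is mounted at the origin on the work surface. World frame = base frame: x ahead of the robot, y to its left, z up, the work surface at z = 0. Lengths are in m, angles in rad, forces in N, time in s.
With the tool pointing down it reaches from about 0.425 to 0.925 m from the base axis. Payload 6.8 kg.
Tool frame: the origin (TCP) lies at the very end of the fingers, on their centre line; the grasp point (between the pads) lies bot.tcp_to_grasp behind it (bot.tcp_to_grasp is the distance from the TCP to the grasp point, in m); z points along the fingers, y is the line along which they close (so a half turn about z gives the same grasp; the last joint's range is limited). The gripper opens to 85 mm and grips with 20 to 120 N. Pads are 22 mm wide; open, the fingers measure 114 mm over their backs; the gripper's body (76 mm by 85 mm) begins 54 mm behind the grasp point. The pads swing forward as they close: fully open they stand 13 mm farther back than shut.
Start: joints at [-1.213, 0.477, 0.022, 1.555, -0.011, 1.109, -0.083], TCP at [0.303, 0.603, 0.231] pointing down, gripper open.
Joint ranges: [-2.96, 2.96], [-0.34, 2.1], [-1.41, 1.46], [0.24, 2.44], [-1.37, 4.51], [0.17, 1.92], [-2.96, 2.96]. Speed limits (rad/s): [2.39, 2.39, 3.14, 3.14, 3.14, 3.14, 3.14].

### API

Orientations are given as a unit quaternion [w, x, y, z].
In Python, from station import bot gives the robot as it stands.
- The arm moves only by the tool servo_tool, never from a script. Its argument "motion" is a list that holds one entry, the list of rows, each a list of 7 numbers: the shift along the tool's x, y, z in m, then the turn, a rotation vector about the tool's x, y, z in units of 5 degrees (1.0 is 5 degrees), then the opening, from 0 (shut) to 1 (fully open). A call has 1 to 20 rows; each row is the pose to reach, as a shift and turn from the pose commanded when the call began, along the tool's axes at that moment; what a row does not reach only later rows make up. A row lasts 1/12 s, in which the tool goes at most 41.7 mm and 7.16 degrees, less where a joint would pass 70% of its speed; a pose out of reach is approached as far as the arm can. A call with a gripper value outside its range is refused whole. The fingers move at their own pace and stop on an object; "grip_force" is the grip in N (left out, the last holds). Time passes only in rows, so rows that repeat a pose let the fingers close. It gives the time, the measured TCP pose, the force, the opening and the grip force at its end, in the units of the state.
- bot.get_obs(): the state, without advancing time (a new reading comes with each control period).
- bot.read_camera(name): name is "scene" or "side" or "wrist"; returns a dict with "img" (480x640x3 uint8, red, green, blue), "K" (3x3 intrinsics, pixels), "pose" (4x4, takes a point from camera to world coordinates). Camera axes: x right, y down, z forward; pixel columns grow to the right and rows downward; lengths in m; the calibration is good to about 2 mm. A picture is of the moment at which its call begins. There is no depth.
- bot.hand_in(): hands the job in; it is judged then, once.
The state is a dict: "t": time; "q": joint angles; "joint_vel": joint speeds; "joint_torque": joint torques, N m; "eef_pos": TCP position; "tool_rot": TCP orientation; "contact_force": force on the tool from outside, world axes, zero at the start; "torque": the same for the moment, N m; "gripper_width": opening from 0.0 (shut) to 1.0 (fully open); "grasp_force": force on a finger pad.
Only numpy, scipy, OpenCV 4.12 (cv2) and the standard library are available. Lean on these libraries where they do the work, as an engineer would, in place of code of your own. Each camera call takes 0.05 s, during which the arm holds its last target. There are 200 camera calls.

### The job

The V-block with two punch dots is still sitting on the clamped pipe from levelling it: lift it off and put it back flat in its own pocket of the rack, the one whose tag has two dots. Then set the angle gauge astride the pipe, centred on the black layout line with both vee faces resting on the pipe, and rock it round the pipe until its swinging pointer settles on the dark set mark of its dial. Finish holding it there in the gripper, pointer still on the mark and gauge resting lightly on the pipe, ready for its punch to be struck, and leave everything else where it is.

Things in the scene. Friction and masses are not known exactly. Their poses are not given: they have to be found in the camera images.
- vblock_medium: steel V-block, vee down, 40 mm long (x, along the vee) x 56 wide (y) x 38 high, 2 punch dot(s) on its flat top; origin: centre of its underside; vee 22 mm deep. Starts astride the pipe over the layout line, x along the pipe, origin 12 mm above the pipe axis, top 26 mm above the pipe's crown. 0.3 to 0.55 kg. At home in pocket_medium its origin lies 3 mm above the pocket's
- pocket_medium: the V-block's own pocket, empty: sheet-steel pocket on the rack, 2 dot(s) on the flat tag at its +x side: 3 mm floor, four 3 mm lips rising 12 mm above the floor, inside 48 x 64 mm (x, y), 4 mm clearance all round its V-block, whose x lies along the pocket's x; origin: centre of its underside, 10 mm above the table
- pocket_small: sheet-steel pocket on the rack, 1 dot(s) on the flat tag at its +x side: 3 mm floor, four 3 mm lips rising 12 mm above the floor, inside 40 x 52 mm (x, y), 4 mm clearance all round its V-block, whose x lies along the pocket's x; origin: centre of its underside, 10 mm above the table; holds vblock_small
- pocket_large: empty, not to be used: sheet-steel pocket on the rack, 3 dot(s) on the flat tag at its +x side: 3 mm floor, four 3 mm lips rising 12 mm above the floor, inside 56 x 72 mm (x, y), 4 mm clearance all round its V-block, whose x lies along the pocket's x; origin: centre of its underside, 10 mm above the table
- rack: plywood board 120 x 280 x 10 mm, fixed, carrying the three pockets in a row along its y, 88 mm apart, in any order; origin: on the table under the middle pocket
- pipe: stainless pipe, 48.3 mm diameter, 340 mm long, fixed, level along its own x, axis 75 mm above the table, in two blue clamp stands centred 125 mm either side of the layout line (50 mm long x 110 wide; strap and nuts reach 112 mm above the table); origin: on the table under the layout line
- pipe_line (a point): the point on the pipe's axis in the plane of the black layout line, a 2 mm wide ring round the pipe at the middle of its length; axes as pipe (x along the pipe, z up)
- gauge: angle gauge (pipe centring head), 172 mm high, 0.5 to 0.75 kg: aluminium yoke with a 90-degree vee below (44 mm long in x, feet 80 mm apart over all in y, vee apex 30 mm above the feet), dial 80 mm across, 20 mm deep, centre 82 mm above the feet, white face to +x, grip on top. Starts upright on the table. Origin: between the feet, z up. Goes on the pipe either way round, x along the pipe
- gauge_grip (a point): grip point, 146 mm above the gauge's feet: the knurled steel grip is a block 22 mm in x by 20 mm in y, from 122 mm (top of the dial) to 164 mm above the feet, with an 8 mm high striking cap on it; axes as gauge. Gripped across y it cannot turn in the fingers as it is rocked
- gauge_seat (a point): point of the gauge that lies on the pipe's axis when both vee faces rest on the pipe, at the middle of the yoke's length: 4.2 mm below the origin; axes as gauge
- pointer (a joint): angle of the pointer (black needle 31 mm long, weighted below, so it always settles straight up) from the dial's zero (towards the grip), right-handed about the gauge's +x: positive is towards the gauge's -y. 0 with the gauge upright; with the gauge turned by an angle about its own +x it reads minus that angle. Swings after a movement and settles in about 2 s
- pointer_tip (a point): tip of the needle; z along the needle
- set_mark (a joint): angle of the set mark, same zero and sense as pointer; set beforehand to between 0.26 and 0.61 (15 to 35 degrees) and stiff. The job is done when the pointer reads the same as the set mark
- mark_tip (a point): inner tip of the set mark, a dark wedge with a thumb tab on the bezel, pointing inwards, 14 mm wide at the rim, tip 31 mm and outer end 48 mm from the dial centre; z along the outward radius
- vblock_small: steel V-block, vee down, 32 mm long (x, along the vee) x 44 wide (y) x 30 high, 1 punch dot(s) on its flat top; origin: centre of its underside; stays in its pocket
- vblock_large: steel V-block, vee down, 48 mm long (x, along the vee) x 64 wide (y) x 46 high, 3 punch dot(s) on its flat top; origin: centre of its underside; stays on the table
- level: aluminium spirit level 22 x 230 x 45 mm standing on its edge, along its y; stays
- spanner: steel spanner 170 mm long lying on the table; stays
- tip_box: small open cardboard box 55 x 95 x 30 mm of tungsten rods with a raised flap; stays
- bracket: folded sheet-metal bracket 100 x 150 x 48 mm; stays
- tube_offcut: short upright steel tube, 60 mm diameter, 55 mm high; stays
Mind the look-alikes: they are no part of the job. Leave any orange look-alike of the vblock_medium alone. What is shaped like the gauge but green is not meant.

How it is judged:
On the way, in this order (a step that is already met when the one before it is completed fails the run):
1. the two-dot V-block lies flat in its own two-dot pocket, let go (x of vblock_medium in the frame of pocket_medium between -0.006 and 0.006 m and y of vblock_medium in the frame of pocket_medium between -0.006 and 0.006 m and z of vblock_medium in the frame of pocket_medium between 0 and 0.006 m and angle between vblock_medium's own z axis and vertical below 0.1 rad and contact force between the fingers and vblock_medium below 0.1 N and linear speed of vblock_medium below 0.02 m/s), for 0.2 s.
2. the gauge, held, sits astride the pipe on the layout line (x of gauge_seat in the frame of pipe_line between -0.006 and 0.006 m and y of gauge_seat in the frame of pipe_line between -0.003 and 0.003 m and z of gauge_seat in the frame of pipe_line between -0.003 and 0.003 m and angle between the x axis of gauge and the x axis of pipe, either way round below 0.1 rad and contact force between gauge and pipe above 0.5 N and contact force between the fingers and gauge above 2 N), for 0.2 s.
At the end, for the whole second after the job is handed in: V-block let go, flat in the two-dot pocket (6 mm). Gauge gripped (2 N+), at rest astride the pipe: seat point within 3 mm of the axis and 6 mm of the line, square to 0.1 rad, pressing 0.5-40 N; pointer within 0.05 rad (3 deg) of the set mark, under 0.2 rad/s (all of step 1 and all of step 2 and contact force between gauge and pipe below 40 N and angle between the z axis of pointer_tip and the z axis of mark_tip, either way round below 0.05 rad and velocity of joint pointer between -0.2 and 0.2 rad/s and linear speed of gauge below 0.02 m/s); the arm keeps its last pose, push and grip.
It fails at once if another thing was displaced by more than 30 mm (distance of any of vblock_small, vblock_large, level, spanner, tip_box, bracket, tube_offcut from where it was at the start of the episode above 0.03 m).
It fails at once if the gauge was knocked over (angle between gauge's own z axis and vertical above 1 rad).
It also fails if it takes over 54 s, if anything falls off the work surface, if the arm or the gripper's body presses on something with over 40 N, if the wrist force passes 120 N, or if a joint passes its speed limit or range.

## Working session

There is one attempt and no reset: what is moved stays moved. The work goes in short steps, Python scripts to look and compute and a tool call to move; the robot and the scene stay as the last step left them, time stands still between calls to the robot, and variables do not carry over. Pictures are saved under pics/ and viewed, at most 10 in all, crops included, and the job is handed in when it is done.

Besides the shell and the picture viewer there is one more tool, called after "Emit:" in YAML: its name, and indented under it one key for each argument. servo_tool: Moves the arm, as the interface text tells. Its arguments: {"type":"object","properties":{"motion":{"type":"array"},"grip_force":{"type":"number"}},"required":["motion"]}

```bash
mkdir -p pics; ls
python3 - <<'E'
from station import bot
import cv2,numpy as np
o=bot.get_obs();print({k:np.round(v,3).tolist() for k,v in o.items()},bot.tcp_to_grasp)
for n in("scene","side"):
    c=bot.read_camera(n);cv2.imwrite(f"pics/{n}0.png",c["img"][:,:,::-1]);print(n,c["K"].tolist(),np.round(c["pose"],4).tolist())
    np.savez(n+"0.npz",**c)
E
```

```text
pics
{'t': 0.0, 'q': [-1.213, 0.478, 0.022, 1.556, -0.011, 1.109, -0.083], 'joint_vel': [-0.001, 0.001, 0.0, 0.0, -0.001, -0.0, 0.002], 'joint_torque': [0.0, -59.647, 1.608, -28.12, 0.013, 0.01, 0.0], 'eef_pos': [0.303, 0.603, 0.23], 'tool_rot': [-0.0, 0.231, 0.973, -0.001], 'contact_force': [0.514, -0.842, 0.286], 'torque': [-0.028, 0.02, 0.016], 'grasp_force': 0.0, 'gripper_width': 0.999} 0.0187
scene [[588.0112406075934, 0.0, 326.38281359896894], [0.0, 588.0112406075934, 241.93928831058392], [0.0, 0.0, 1.0]] [[-0.0018, 0.6605, -0.7508, 1.59], [1.0, 0.0051, 0.0021, -0.0267], [0.0051, -0.7508, -0.6605, 1.0481], [0.0, 0.0, 0.0, 1.0]]
side [[606.0316508406896, 0.0, 326.47609165619406], [0.0, 606.0316508406896, 243.24312640052608], [0.0, 0.0, 1.0]] [[-0.6932, -0.5569, 0.4576, -0.2128], [-0.7208, 0.5373, -0.438, 0.6702], [-0.0019, -0.6334, -0.7738, 1.358], [0.0, 0.0, 0.0, 1.0]]
```

View pics/scene0.png

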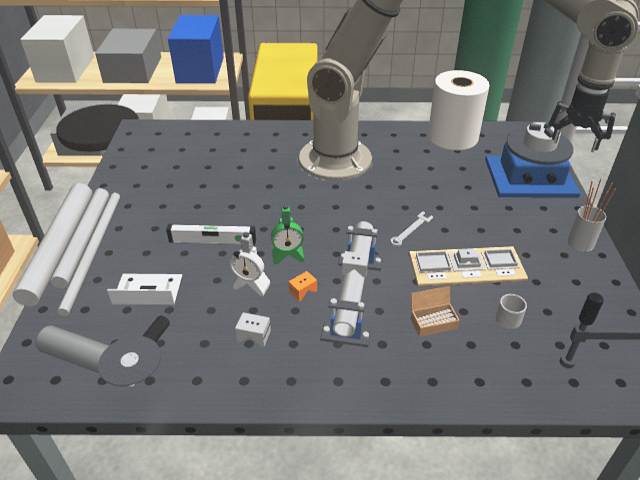

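View pics/side0.png

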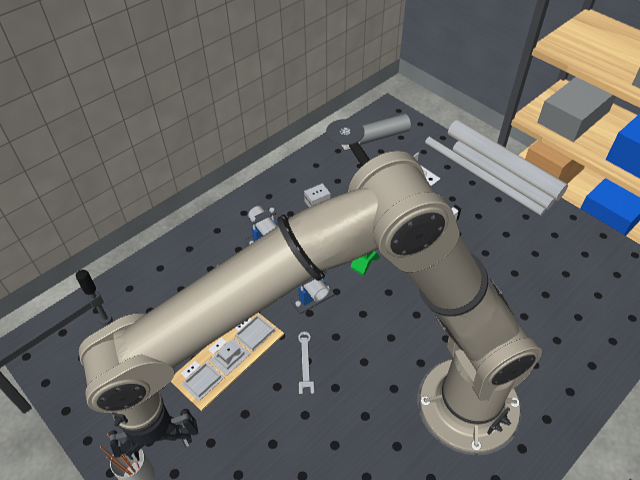

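Run:
```python
import cv2,numpy as np
i=cv2.imread("pics/scene0.png")
r=lambda x,y,w,h,s:cv2.resize(i[y:y+h,x:x+w],None,fx=s,fy=s,interpolation=cv2.INTER_CUBIC)
top=r(402,240,133,50,6)[:, :798]
bot=np.hstack([r(225,230,50,74,4*1.0),r(310,210,80,74,4),r(225,230,70,74,4)])
b1=r(222,228,57,75,4);b2=r(320,213,70,75,4);b3=r(240,240,72,75,4)
bb=np.hstack([b1,b2,b3]);out=np.zeros((600,798,3),np.uint8);out[:300]=top;out[300:,:bb.shape[1]]=bb[:, :798];cv2.imwrite("pics/c1.png",out)
```

```text
(no output)
```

View pics/c1.png

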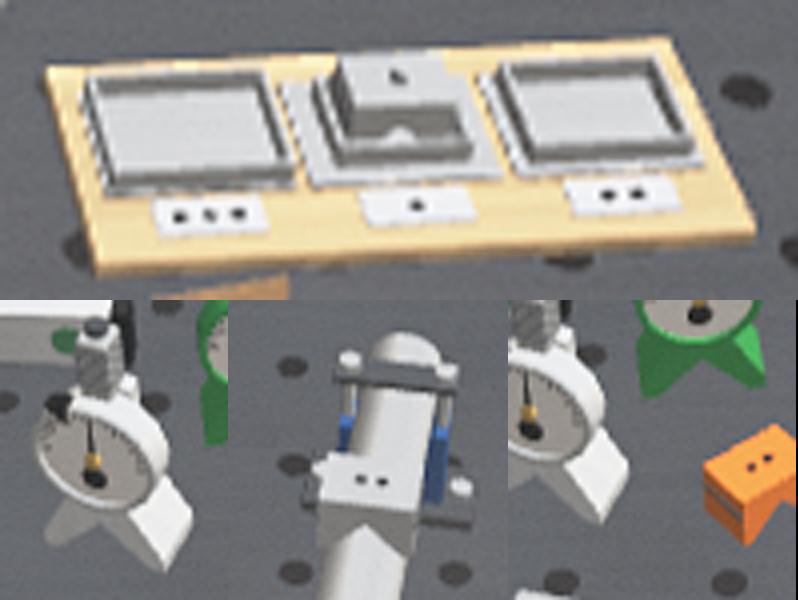

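```bash
cat > h.py <<'E'
import numpy as np,cv2
from station import bot
from scipy.spatial.transform import Rotation as R
def rot(q): return R.from_quat([q[1],q[2],q[3],q[0]])
def ray(c,uv):
    d=c["pose"][:3,:3]@np.linalg.inv(c["K"])@[uv[0],uv[1],1]; return c["pose"][:3,3],d/np.linalg.norm(d)
def onz(c,uv,z):
    o,d=ray(c,uv); return o+d*(z-o[2])/d[2]
def proj(c,p):
    p=np.atleast_2d(p);T=np.linalg.inv(c["pose"]);q=(p@T[:3,:3].T+T[:3,3])@c["K"].T; return q[:,:2]/q[:,2:]
def down(a): # tool pointing down, closing line y at world angle a (mod pi), nearest the present one
    z=np.array([0,0,-1.]);y=np.array([np.cos(a),np.sin(a),0]);return np.c_[np.cross(y,z),y,z]
def plan(p,Rm):
    """shift (m) and turn (5deg units) from present measured pose; half turn chosen nearest"""
    o=bot.get_obs();R0=rot(o["tool_rot"]);
    best=min((Rm,Rm@np.diag([-1,-1,1])),key=lambda M:(R0.inv()*R.from_matrix(M)).magnitude())
    s=R0.inv().apply(np.array(p)-o["eef_pos"]);t=(R0.inv()*R.from_matrix(best)).as_rotvec()
    print("shift",np.round(s,4),"turn",np.round(t/np.radians(5),3),"rows>=",np.round(max(np.linalg.norm(s)/.0417,np.degrees(np.linalg.norm(t))/7.16),1),"t",o["t"])
def load(n): return dict(np.load(n))
def snap(n,f):
    c=bot.read_camera(n);cv2.imwrite(f"pics/{f}.png",c["img"][:,:,::-1]);np.savez(f+".npz",**c);return c
E
python3 - <<'E'
from h import *
c=load("scene0.npz")
print("dots",onz(c,(353.5,257.75),.125),onz(c,(358.5,258.25),.125))
f=lambda u,v:(402+u/6,240+v/6)
for n,uv,z in [("pocket rim outer BL",(500,62),.025),("BR",(660,55),.025),("FR",(690,148),.025),("FL",(520,160),.025),("board BL",(48,68),.01),("BR",(668,40),.01),("FR",(755,232),.01),("FL",(98,268),.01),]: print(n,onz(c,f(*uv),z).round(3))
g=lambda u,v:(222+u/4,228+(v-300)/4)
for n,uv,z in [("grip cap",(95,328),.172),("foot",(165,568),.0),("foot2",(55,543),0),("orange",(0,0),0)]: print(n,onz(c,g(*uv),z).round(3))
for n,uv in [("pipe near end ctr",(345,328)),("pipe far end",(364,226))]: print(n,onz(c,uv,.099).round(3))
plan([.60,.08,.36],down(np.pi/2))
c=bot.read_camera("wrist");o=bot.get_obs();print(c["K"],"cam in tool",rot(o["tool_rot"]).inv().apply(c["pose"][:3,3]-o["eef_pos"]),(rot(o["tool_rot"]).inv().as_matrix()@c["pose"][:3,:3]).round(2))
E
```

```text
dots [0.59546093 0.03879188 0.125     ] [0.59706977 0.05026563 0.125     ]
pocket rim outer BL [0.457 0.389 0.025]
BR [0.452 0.46  0.025]
FR [0.51  0.459 0.025]
FL [0.518 0.385 0.025]
board BL [0.446 0.196 0.01 ]
BR [0.425 0.473 0.01 ]
FR [0.545 0.481 0.01 ]
FL [0.568 0.204 0.01 ]
grip cap [ 0.572 -0.208  0.172]
foot [ 0.596 -0.178  0.   ]
foot2 [ 0.576 -0.247  0.   ]
orange [-0.037 -0.364  0.   ]
pipe near end ctr [0.784 0.016 0.099]
pipe far end [0.45  0.071 0.099]
shift [-0.5001 -0.3337 -0.129 ] turn [-1.900e-02 -3.000e-03 -5.338e+00] rows>= 14.7 t 0.1
[[429.50020277   0.         317.8363638 ]
 [  0.         429.50020277 239.68650922]
 [  0.           0.           1.        ]] cam in tool [ 0.07045943  0.00126258 -0.14337694] [[-0.   -0.96 -0.28]
 [ 1.   -0.   -0.  ]
 [ 0.   -0.28  0.96]]
```

Emit:
servo_tool:
  motion:
    - [[-0.25,-0.21,-0.085,0,0,-1.7,1],[-0.5,-0.42,-0.17,0,0,-3.5,1],[-0.5,-0.42,-0.17,0,0,-3.5,1],[-0.5,-0.42,-0.17,0,0,-3.5,1],[-0.5,-0.42,-0.17,0,0,-3.5,1],[-0.5,-0.42,-0.17,0,0,-3.5,1],[-0.5,-0.42,-0.17,0,0,-3.5,1],[-0.5,-0.42,-0.17,0,0,-3.5,1],[-0.5,-0.42,-0.17,0,0,-3.5,1],[-0.5,-0.42,-0.17,0,0,-3.5,1],[-0.5,-0.42,-0.17,0,0,-3.5,1],[-0.5,-0.42,-0.17,0,0,-3.5,1],[-0.5,-0.42,-0.17,0,0,-3.5,1],[-0.5,-0.42,-0.17,0,0,-3.5,1],[-0.5,-0.42,-0.17,0,0,-3.5,1],[-0.5,-0.42,-0.17,0,0,-3.5,1],[-0.5,-0.42,-0.17,0,0,-3.5,1],[-0.5,-0.42,-0.17,0,0,-3.5,1],[-0.5,-0.42,-0.17,0,0,-3.5,1],[-0.5,-0.42,-0.17,0,0,-3.5,1]]

```text
t: 1.82
eef_pos: [0.5607, 0.0051, 0.4006]
tool_rot: [-0.001, 0.079, 0.997, 0.0]
contact_force: [-0.3, 1.0, -0.7]
gripper_width: 0.999
grasp_force: 0.0
```

Run:
```python
from h import *
snap("wrist","w1");s=snap("side","s1");o=bot.get_obs();print(o["t"],o["eef_pos"],o["tool_rot"])
i=cv2.imread("pics/w1.png");cv2.imwrite("pics/w1b.png",cv2.resize(i,(800,600),interpolation=cv2.INTER_CUBIC))
```

```text
1.9167 [0.56068702 0.00525277 0.40070706] [-6.04786619e-04  7.85616373e-02  9.96909056e-01  1.93388685e-04]
```

View pics/w1b.png

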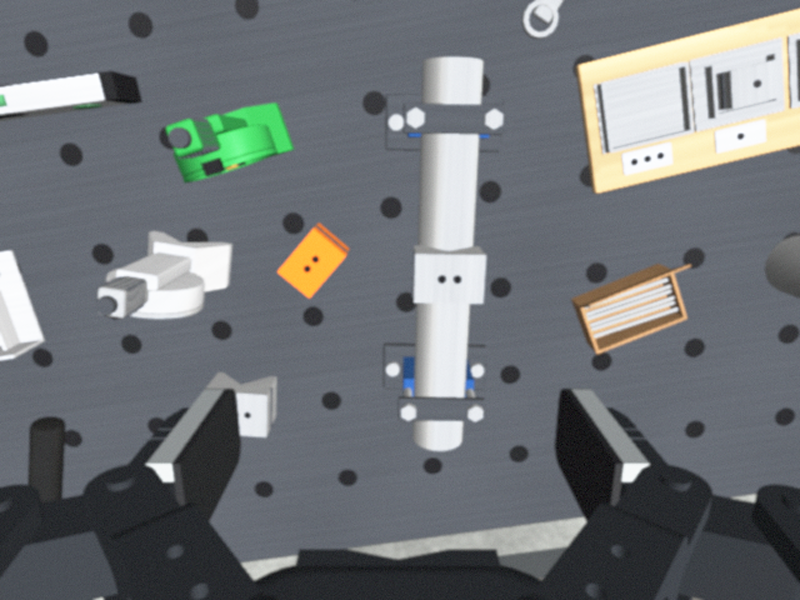

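```bash
cat >> h.py <<'E'
def tri(*obs):
    A=np.zeros((3,3));b=np.zeros(3)
    for c,uv in obs:
        o,d=ray(c,uv);P=np.eye(3)-np.outer(d,d);A+=P;b+=P@o
    x=np.linalg.solve(A,b);return x,max(np.linalg.norm(np.cross(ray(c,uv)[1],x-ray(c,uv)[0])) for c,uv in obs)
E
python3 - <<'E'
from h import *
w=load("w1.npz");s=load("scene0.npz");k=lambda u,v:(u/1.25,v/1.25)
print(tri((s,(353.5,257.75)),(w,k(441,279))),tri((s,(358.5,258.25)),(w,k(458,279))))
for n,uv,z in [("TL",(415,247),.125),("TR",(485,251),.125),("BR",(484,303),.125),("BL",(413,303),.125),
 ("pipe L far",(424,62),.075),("pipe R far",(483,62),.075),("pipeL near",(414,435),.075),("pipeR near",(462,435),.075),("pipeL",(423,200),.075),("pipeR",(477,200),.075),("L",(416,330),.075),("R",(468,330),.075)]: print(n,onz(w,k(*uv),z).round(4))
print("cap",tri((s,(245.75,236)),(w,k(108,304))))
E
```

```text
(array([0.59976113, 0.03673369, 0.12893949]), np.float64(0.0017749045759923449)) (array([0.6017641 , 0.04910412, 0.12930745]), np.float64(0.0007994693856519407))
TL [0.5717 0.0184 0.125 ]
TR [0.5836 0.0726 0.125 ]
BR [0.6262 0.067  0.125 ]
BL [0.6171 0.0099 0.125 ]
pipe L far [0.4329 0.0482 0.075 ]
pipe R far [0.4405 0.0952 0.075 ]
pipeL near [ 0.7659 -0.0103  0.075 ]
pipeR near [0.7734 0.0363 0.075 ]
pipeL [0.5416 0.0315 0.075 ]
pipeR [0.549  0.0775 0.075 ]
L [0.6582 0.0079 0.075 ]
R [0.6658 0.0554 0.075 ]
cap (array([ 0.56985927, -0.20924157,  0.16790589]), np.float64(0.0005728196306357114))
```

Run:
```python
from h import *
plan([.600,.043,.104],down(np.radians(80)));plan([.600,.043,.17],down(np.radians(80)))
```

```text
shift [-0.0333  0.0434  0.2967] turn [ 0.003 -0.014  0.198] rows>= 7.2 t 1.9167
shift [-0.0332  0.0434  0.2307] turn [ 0.003 -0.014  0.198] rows>= 5.7 t 1.9167
```

Emit:
servo_tool:
  motion:
    - [[-0.033,0.043,0.03,0,0,0.2,1],[-0.033,0.043,0.07,0,0,0.2,1],[-0.033,0.043,0.11,0,0,0.2,1],[-0.033,0.043,0.15,0,0,0.2,1],[-0.033,0.043,0.19,0,0,0.2,1],[-0.033,0.043,0.22,0,0,0.2,1],[-0.033,0.043,0.25,0,0,0.2,1],[-0.033,0.043,0.275,0,0,0.2,1],[-0.033,0.043,0.29,0,0,0.2,1],[-0.033,0.043,0.297,0,0,0.2,1],[-0.033,0.043,0.297,0,0,0.2,1],[-0.033,0.043,0.297,0,0,0.2,1]]

```text
t: 2.92
eef_pos: [0.6009, 0.0413, 0.1048]
tool_rot: [0.0, 0.088, 0.996, 0.0]
contact_force: [-0.4, -0.1, 0.2]
gripper_width: 1.0
grasp_force: 0.0
```

Emit:
servo_tool:
  motion:
    - [[0,0,0,0,0,0,0.3],[0,0,0,0,0,0,0.2],[0,0,0,0,0,0,0.1],[0,0,0,0,0,0,0.1],[0,0,0,0,0,0,0.1],[0,0,0,0,0,0,0.1],[0,0,0,0,0,0,0.1],[0,0,0,0,0,0,0.1],[0,0,0,0,0,0,0.1],[0,0,0,0,0,0,0.1]]
  grip_force: 60

```text
t: 3.75
eef_pos: [0.6017, 0.0407, 0.106]
tool_rot: [0.001, 0.089, 0.996, 0.001]
contact_force: [-1.7, 1.1, 6.4]
gripper_width: 0.641
grasp_force: 63.0
```

Run:
```python
from h import *
o=bot.get_obs();print(o)
snap("wrist","w2")
```

```text
{'t': 3.75, 'q': array([-0.36876336,  0.51227991,  0.26255546,  1.85535588, -0.17994337,
        0.79425092,  1.38092191]), 'joint_vel': array([-0.00074842, -0.00070854,  0.00103244,  0.00121335,  0.00157926,
        0.00058258, -0.00269447]), 'joint_torque': array([ 2.53203548e-01, -5.09272993e+01,  5.02353698e+00, -2.09338170e+01,
        2.18954257e-02, -4.36228719e-01, -2.75392178e-02]), 'eef_pos': array([0.60169726, 0.04071029, 0.10599757]), 'tool_rot': array([1.20847826e-03, 8.87286117e-02, 9.96054974e-01, 5.11202809e-04]), 'contact_force': array([-1.66774678,  1.05343556,  6.36759994]), 'torque': array([0.03009176, 0.34162974, 0.07987734]), 'grasp_force': 62.97643303871155, 'gripper_width': 0.6405953717984059}
```

Emit:
servo_tool:
  motion:
    - [[0,0,-0.02,0,0,0,0.1],[0,0,-0.05,0,0,0,0.1],[0,0,-0.09,0,0,0,0.1],[0.01,0.03,-0.12,0,0,0,0.1],[0.02,0.06,-0.14,0,0,-0.5,0.1],[0.03,0.09,-0.16,0,0,-1,0.1],[0.045,0.12,-0.165,0,0,-1.5,0.1],[0.055,0.155,-0.165,0,0,-2,0.1],[0.07,0.19,-0.165,0,0,-2.5,0.1],[0.08,0.225,-0.165,0,0,-2.8,0.1],[0.095,0.26,-0.165,0,0,-2.8,0.1],[0.105,0.29,-0.165,0,0,-2.8,0.1],[0.115,0.315,-0.165,0,0,-2.8,0.1],[0.12,0.33,-0.165,0,0,-2.8,0.1],[0.125,0.34,-0.165,0,0,-2.8,0.1],[0.125,0.34,-0.165,0,0,-2.8,0.1],[0.125,0.34,-0.165,0,0,-2.8,0.1],[0.125,0.34,-0.165,0,0,-2.8,0.1]]

```text
t: 5.3
eef_pos: [0.539, 0.3944, 0.2693]
tool_rot: [0.0, -0.032, 0.999, -0.001]
contact_force: [1.1, -0.4, -4.9]
gripper_width: 0.641
grasp_force: 66.3
```

Run:
```python
from h import *
snap("wrist","w3");snap("scene","sc3");snap("side","s3");o=bot.get_obs();print(o["t"],o["eef_pos"],o["tool_rot"],o["grasp_force"],o["gripper_width"])
i=cv2.imread("pics/w3.png");cv2.imwrite("pics/w3b.png",cv2.resize(i,(800,600),interpolation=cv2.INTER_CUBIC))
```

```text
5.45 [0.53879486 0.3951896  0.26954641] [ 2.10680926e-04 -3.18218159e-02  9.99493497e-01 -2.79126381e-04] 66.32651925086975 0.6388671520916941
```

View pics/w3b.png

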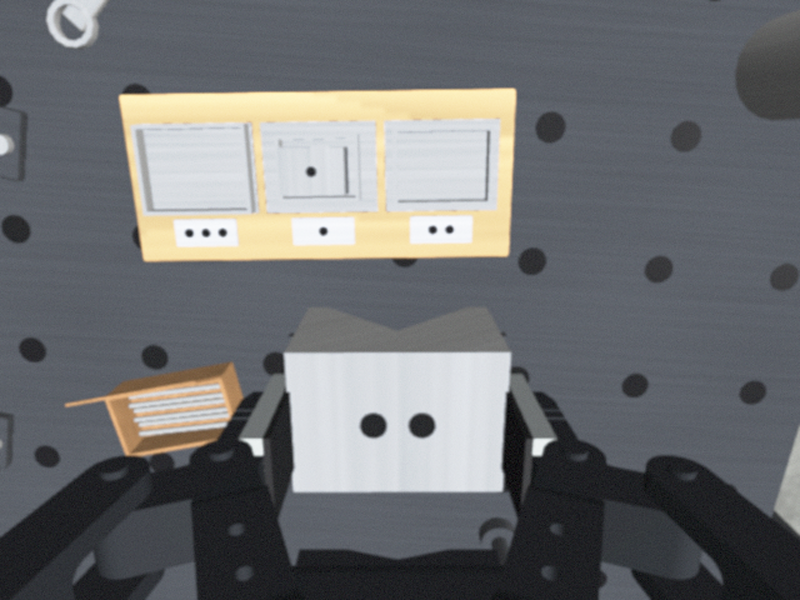

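Run:
```python
from h import *
w=load("w3.npz");k=lambda u,v:(u/1.25,v/1.25)
def rect(n,pts,z):
    P=np.array([onz(w,k(*p),z) for p in pts]);a=P[1]-P[0]+P[2]-P[3];print(n,"c",P.mean(0).round(4),"yaw",np.degrees(np.arctan2(a[1],a[0]))-90,"w",np.linalg.norm(a)/2,"h",np.linalg.norm(P[3]-P[0]+P[2]-P[1])/2);return P.mean(0),a/np.linalg.norm(a)
c,a=rect("board",[(120,95),(516,88),(508,256),(145,262)],.01);print(c+a*.088,c-a*.088)
rect("pocket out .025",[(385,121),(497,120),(497,211),(386,213)],.025)
rect("pocket3 out",[(133,127),(253,122),(258,212),(142,216)],.025)
for u in [(433,229),(449,229)]: print(onz(w,k(*u),.012))
i=cv2.imread("pics/w3.png")[85:215,85:425];cv2.imwrite("pics/w3c.png",cv2.resize(i[:,210:340],None,fx=4.6,fy=4.6,interpolation=cv2.INTER_CUBIC))
```

```text
board c [0.4983 0.3365 0.01  ] yaw 4.5608057407192035 w 0.27824497797835346 h 0.1199363440994
[0.4913088  0.42419378 0.01      ] [0.5053038  0.24875108 0.01      ]
pocket out .025 c [0.484  0.4219 0.025 ] yaw 4.364303990687176 w 0.07822528325641316 h 0.06241065526852887
pocket3 out c [0.4969 0.2502 0.025 ] yaw 5.7102647300920495 w 0.08345398674037721 h 0.061287415636795906
[0.52967638 0.42062377 0.012     ]
[0.52892047 0.43258088 0.012     ]
```

View pics/w3c.png

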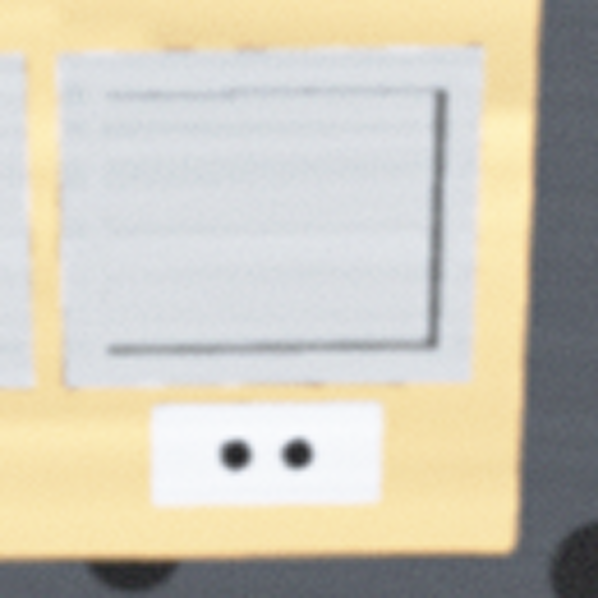

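Run:
```python
from h import *
w=load("w3.npz");s=load("sc3.npz");k=lambda u,v:(295+u/4.6,85+v/4.6)
for n,p,z in [("lip centre",(277,222),.025),("flange ctr",(268,218),.013),("flange@.01",(268,218),.01),("tag",(267,455),.012)]: print(n,onz(w,k(*p),z).round(4))
def rect(pts,z):
    P=np.array([onz(w,k(*p),z) for p in pts]);print(P.round(4).tolist(),P.mean(0).round(4))
rect([(107,95),(447,90),(438,349),(107,352)],.025)
# scene check: lip inner corners
f=lambda u,v:(402+u/6,240+v/6)
P=np.array([onz(s,f(*p),.025) for p in [(500,62),(660,57),(690,148),(522,160)]]);print(P.round(4).tolist(),P.mean(0))
# block held: top corners in w3
kk=lambda u,v:(u/1.25,v/1.25);o=bot.get_obs()
P=np.array([onz(w,kk(*p),o["eef_pos"][2]+.020) for p in [(285,352),(510,352),(503,491),(293,491)]]);Q=rot(o["tool_rot"]).inv().apply(P-o["eef_pos"]);print("block in tool",Q.round(4).tolist(),Q.mean(0))
for x in(.484,.4865): plan([x,.423,.032],down(np.radians(94.4)))
```

```text
lip centre [0.4834 0.4238 0.025 ]
flange ctr [0.4832 0.423  0.013 ]
flange@.01 [0.4833 0.4232 0.01  ]
tag [0.53   0.4269 0.012 ]
[[0.4624, 0.39, 0.025], [0.4575, 0.4535, 0.025], [0.5053, 0.4571, 0.025], [0.5099, 0.393, 0.025]] [0.4838 0.4234 0.025 ]
[[0.4569, 0.3894, 0.025], [0.4531, 0.4596, 0.025], [0.5104, 0.4588, 0.025], [0.5182, 0.3863, 0.025]] [0.48466903 0.42350202 0.025     ]
block in tool [[0.0202, -0.0278, -0.02], [0.0202, 0.0276, -0.02], [-0.0196, 0.028, -0.02], [-0.0197, -0.0281, -0.02]] [ 2.81249561e-04 -5.42458558e-05 -2.00000873e-02]
shift [0.053  0.0314 0.2375] turn [-0.007  0.005 -0.151] rows>= 5.9 t 5.45
shift [0.0505 0.0312 0.2375] turn [-0.007  0.005 -0.151] rows>= 5.9 t 5.45
```

Emit:
servo_tool:
  motion:
    - [[0.025,0.015,0.01,0,0,-0.1,0.1],[0.045,0.027,0.04,0,0,-0.15,0.1],[0.053,0.031,0.08,0,0,-0.15,0.1],[0.053,0.031,0.115,0,0,-0.15,0.1],[0.053,0.031,0.145,0,0,-0.15,0.1],[0.053,0.031,0.175,0,0,-0.15,0.1],[0.053,0.031,0.195,0,0,-0.15,0.1],[0.053,0.031,0.205,0,0,-0.15,0.1],[0.053,0.031,0.205,0,0,-0.15,0.1],[0.053,0.031,0.205,0,0,-0.15,0.1]]

```text
t: 6.28
eef_pos: [0.4836, 0.4245, 0.065]
tool_rot: [0.0, -0.039, 0.999, 0.0]
contact_force: [0.7, -0.5, -4.1]
gripper_width: 0.638
grasp_force: 66.2
```

Run:
```python
from h import *
plan([.484,.4234,.032],down(np.radians(94.4)))
```

```text
shift [-0.0002 -0.0011  0.033 ] turn [0.003 0.007 0.022] rows>= 0.8 t 6.2833
```

Emit:
servo_tool:
  motion:
    - [[0,-0.001,0.01,0,0,0,0.1],[0,-0.001,0.018,0,0,0,0.1],[0,-0.001,0.025,0,0,0,0.1],[0,-0.001,0.03,0,0,0,0.1],[0,-0.001,0.0325,0,0,0,0.1],[0,-0.001,0.0325,0,0,0,0.1],[0,-0.001,0.0325,0,0,0,0.1]]

```text
t: 6.87
eef_pos: [0.4829, 0.4237, 0.032]
tool_rot: [-0.0, -0.04, 0.999, 0.0]
contact_force: [-1.2, -0.9, -0.9]
gripper_width: 0.638
grasp_force: 66.7
```

Emit:
servo_tool:
  motion:
    - [[0,0,0,0,0,0,0.85],[0,0,0,0,0,0,0.85],[0,0,0,0,0,0,0.85],[0,0,0,0,0,0,0.85],[0,0,-0.01,0,0,0,0.85],[0,0,-0.04,0,0,0,0.85],[0,0,-0.08,0,0,0,0.85],[0,0,-0.12,0,0,0,0.85],[0,0,-0.16,0,0,0,0.85],[0,0,-0.2,0,0,0,0.85],[0,0,-0.23,0,0,0,0.85],[0,0,-0.24,0,0,0,0.85]]

```text
t: 7.87
eef_pos: [0.4849, 0.4251, 0.279]
tool_rot: [0.004, -0.04, 0.999, 0.003]
contact_force: [1.4, 0.5, -0.9]
gripper_width: 0.85
grasp_force: 0.0
```

Run:
```python
from h import *
snap("wrist","w4");sc=snap("scene","sc4")
plan([.56,-.10,.36],down(np.radians(80)))
```

```text
shift [-0.0345 -0.5285 -0.0867] turn [0.055 0.045 2.91 ] rows>= 12.9 t 7.9667
```

Emit:
servo_tool:
  motion:
    - [[-0.035,-0.04,-0.05,0,0,1,1],[-0.035,-0.53,-0.087,0,0,2.9,1],[-0.035,-0.53,-0.087,0,0,2.9,1],[-0.035,-0.53,-0.087,0,0,2.9,1],[-0.035,-0.53,-0.087,0,0,2.9,1],[-0.035,-0.53,-0.087,0,0,2.9,1],[-0.035,-0.53,-0.087,0,0,2.9,1],[-0.035,-0.53,-0.087,0,0,2.9,1],[-0.035,-0.53,-0.087,0,0,2.9,1],[-0.035,-0.53,-0.087,0,0,2.9,1],[-0.035,-0.53,-0.087,0,0,2.9,1],[-0.035,-0.53,-0.087,0,0,2.9,1],[-0.035,-0.53,-0.087,0,0,2.9,1],[-0.035,-0.53,-0.087,0,0,2.9,1],[-0.035,-0.53,-0.087,0,0,2.9,1],[-0.035,-0.53,-0.087,0,0,2.9,1],[-0.035,-0.53,-0.087,0,0,2.9,1],[-0.035,-0.53,-0.087,0,0,2.9,1]]

```text
t: 9.47
eef_pos: [0.5598, -0.0997, 0.3578]
tool_rot: [-0.001, 0.085, 0.996, 0.0]
contact_force: [-0.8, -0.0, 0.2]
gripper_width: 1.002
grasp_force: 0.0
```

Run:
```python
from h import *
w=snap("wrist","w5");sc=snap("scene","sc5");snap("side","s5");o=bot.get_obs();print(o["t"],o["eef_pos"],o["tool_rot"])
i=cv2.imread("pics/w5.png");j=cv2.imread("pics/sc5.png");w4=cv2.imread("pics/w4.png")
out=np.zeros((600,800,3),np.uint8)
out[:380,:640]=i[:380];
p=proj(w,[.566,-.209,.17])[0];p2=proj(load("w4.npz"),[.484,.4234,.05])[0];p3=proj(w,[.6,.043,.1])[0];print(p,p2,p3)
r=lambda im,x,y,w,h,s:cv2.resize(im[int(y):int(y)+h,int(x):int(x)+w],(w*s,h*s),interpolation=cv2.INTER_CUBIC)
out[380:600,:240]=r(j,218,225,60,55,4)
u,v=max(p2[0]-55,0),max(p2[1]-55,0);out[380:600,240:460]=r(w4,u,v,110,110,2)
out[380:600,460:680]=r(i,p3[0]-27,p3[1]-27,55,55,4)
cv2.imwrite("pics/c5.png",out);print(u,v)
```

```text
9.6167 [ 0.55999334 -0.10052697  0.35848403] [-2.67097505e-04  8.55196344e-02  9.96336440e-01  1.37792792e-04]
[183.84363053 237.55939988] [313.7233167 193.9818306] [471.69962671 207.99954379]
258.72331670496754 138.9818305951695
```

View pics/c5.png

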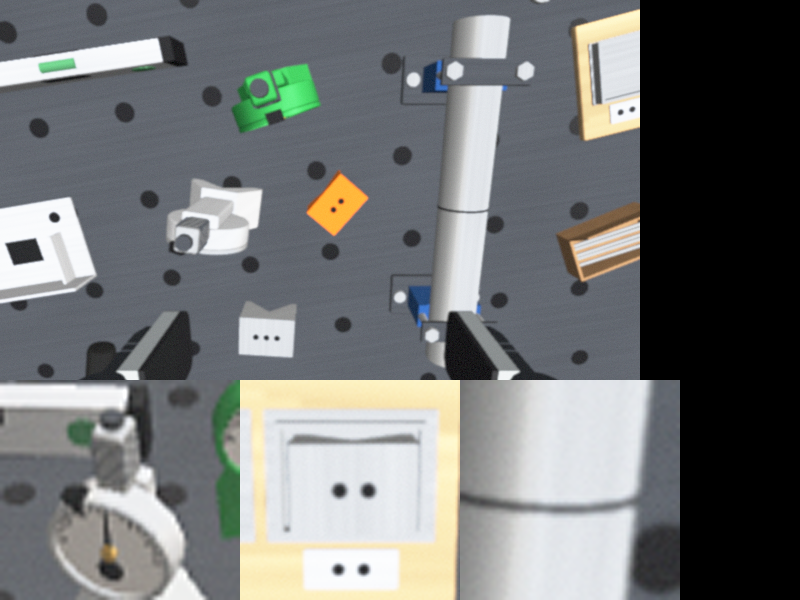

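Emit:
servo_tool:
  motion:
    - [[-0.02,-0.01,0.015,0,0,1.4,1],[-0.04,-0.02,0.03,0,0,2.8,1],[-0.06,-0.03,0.045,0,0,4.2,1],[-0.08,-0.037,0.06,0,0,5.6,1],[-0.082,-0.037,0.074,0,0,7,1],[-0.082,-0.037,0.074,0,0,8.4,1],[-0.082,-0.037,0.074,0,0,9.8,1],[-0.082,-0.037,0.074,0,0,11.2,1],[-0.082,-0.037,0.074,0,0,12.6,1],[-0.082,-0.037,0.074,0,0,14,1],[-0.082,-0.037,0.074,0,0,15.4,1],[-0.082,-0.037,0.074,0,0,16.8,1],[-0.082,-0.037,0.074,0,0,18,1],[-0.082,-0.037,0.074,0,0,18,1]]

```text
t: 10.78
eef_pos: [0.6346, -0.1514, 0.2845]
tool_rot: [-0.0, 0.766, 0.642, -0.0]
contact_force: [0.9, -0.2, -0.4]
gripper_width: 0.998
grasp_force: 0.0
```

Emit:
servo_tool:
  motion:
    - [[-0.01,0.02,0.015,0,0,1.4,1],[-0.02,0.04,0.03,0,0,2.8,1],[-0.03,0.06,0.045,0,0,4.2,1],[-0.036,0.083,0.06,0,0,5.6,1],[-0.036,0.083,0.074,0,0,7,1],[-0.036,0.083,0.074,0,0,8.4,1],[-0.036,0.083,0.074,0,0,9.8,1],[-0.036,0.083,0.074,0,0,11.2,1],[-0.036,0.083,0.074,0,0,12.6,1],[-0.036,0.083,0.074,0,0,14,1],[-0.036,0.083,0.074,0,0,15.4,1],[-0.036,0.083,0.074,0,0,16.8,1],[-0.036,0.083,0.074,0,0,18,1],[-0.036,0.083,0.074,0,0,18,1],[-0.036,0.083,0.074,0,0,18,1]]

```text
t: 12.03
eef_pos: [0.71, -0.2017, 0.2103]
tool_rot: [-0.0, 0.996, -0.084, -0.0]
contact_force: [-0.6, -0.3, -0.1]
gripper_width: 1.001
grasp_force: 0.0
```

Run:
```python
from h import *
w=snap("wrist","w6");o=bot.get_obs();print(o["t"],o["q"],o["eef_pos"],o["tool_rot"])
print(proj(w,[[.566,-.209,.17],[.58,-.209,.082],[.59,-.209,0]]))
p=proj(w,[.58,-.209,.09])[0];x=int(np.clip(p[0]-80,0,480));y=int(np.clip(p[1]-80,0,320))
a=cv2.resize(cv2.imread("pics/w6.png")[y:y+160,x:x+160],(600,600),interpolation=cv2.INTER_CUBIC);out=np.zeros((600,800,3),np.uint8);out[:,:600]=a
i5=cv2.imread("pics/w5.png");out[:500,600:]=cv2.resize(i5[165:265,160:275],(575,500),interpolation=cv2.INTER_CUBIC)[:,0:200]
cv2.imwrite("pics/c6.png",out);print(x,y)
```

```text
12.0833 [-0.396524    0.85503123  1.08805116  1.44733899 -0.76621092  1.30114693
 -0.98709588] [ 0.70996686 -0.20192447  0.21051116] [-8.84874773e-05  9.96474458e-01 -8.38963823e-02 -2.10732965e-04]
[[376.34991076 517.98854029]
 [358.22453568 395.76301807]
 [348.53506194 330.0704903 ]]
279 320
```

View pics/c6.png

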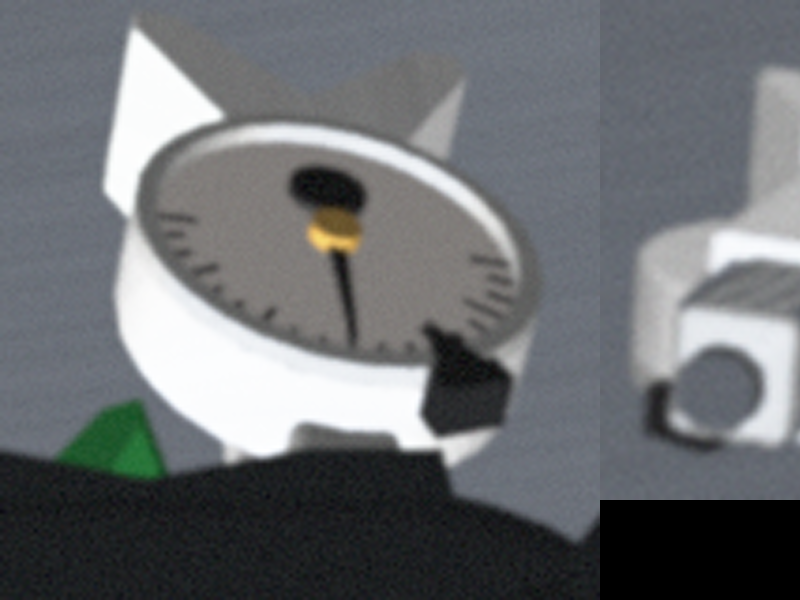

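```bash
cat > fit.py <<'E'
from h import *
from scipy.optimize import least_squares
w6,w5,w1,s=[load(n+".npz") for n in("w6","w5","w1","scene0")]
k=lambda u,v:(279+u/3.75,320+v/3.75)
def G(p,q):
    c,n=np.cos(p[2]),np.sin(p[2]);q=np.array(q);return np.array([p[0]+c*q[0]-n*q[1],p[1]+n*q[0]+c*q[1],q[2]])
def obs(p):
    xh,a=p[3],p[4]
    return [(w6,k(133,20),(.022,.04,0)),(w6,k(463,66),(.022,-.04,0)),(w6,k(336,222),(xh,0,.082)),(w6,k(351,347),(xh,0,.113)),
      (w6,k(429,326),(xh,-.031*np.sin(a),.082+.031*np.cos(a))),(w5,(183.6,242.6),(0,0,.172)),(w1,(108/1.25,304/1.25),(0,0,.172)),(s,(245.75,236),(0,0,.172))]
f=lambda p:np.concatenate([proj(c,G(p,q))[0]-uv for c,uv,q in obs(p)])
r=least_squares(f,[.57,-.21,-.2,.012,.4],loss="soft_l1",x_scale=[.01,.01,.1,.01,.1])
print("x,y",r.x[:2],"yaw,mark deg",np.degrees(r.x[2]),np.degrees(r.x[4]),"face",r.x[3]);print(r.fun.reshape(-1,2).round(1).tolist())
line=onz(w5,(466,212),.0988);print("line crown pt",line)
E
python3 fit.py
```

```text
x,y [ 0.56850736 -0.20921255] yaw,mark deg -20.173140873206325 27.504750906581126 face 0.025271920014323553
[[-0.4, -3.0], [-2.8, -0.8], [-0.6, 0.6], [0.7, -4.8], [0.1, 0.7], [0.0, -1.3], [-2.1, -0.1], [-0.3, -1.9]]
line crown pt [0.60331448 0.03772729 0.0988    ]
```

```bash
cat >> fit.py <<'E'
print("--- separate depths")
def obs(p):
    xh,a,xn=p[3:6]
    return [(w6,k(133,22),(.022,.04,0)),(w6,k(463,66),(.022,-.04,0)),(w6,k(336,224),(xh,0,.082)),(w6,k(351,347),(xn,0,.113)),
      (w6,k(429,326),(xn,-.031*np.sin(a),.082+.031*np.cos(a))),(w5,(183.6,242.6),(0,0,.172)),(w1,(108/1.25,304/1.25),(0,0,.172)),(s,(245.75,236),(0,0,.172))]
r=least_squares(f,[.57,-.21,-.2,.012,.4,.012],loss="soft_l1",x_scale=[.01,.01,.1,.01,.1,.01])
print(r.x,np.degrees(r.x[[2,4]]));print(r.fun.reshape(-1,2).round(1).tolist())
# outline of bezel/rear for x-range of dial
for x in(.010,.020,.03): print(x,[((proj(w6,G(r.x,(x,.04*np.cos(t),.082+.04*np.sin(t))))[0]-[279,320])*3.75).round() for t in np.arange(4)*np.pi/2])
a=np.radians(r.x[2]);plan([r.x[0],r.x[1],.25],down(r.x[2]+np.pi/2))
E
python3 fit.py
```

```text
x,y [ 0.56850736 -0.20921255] yaw,mark deg -20.173140873206325 27.504750906581126 face 0.025271920014323553
[[-0.4, -3.0], [-2.8, -0.8], [-0.6, 0.6], [0.7, -4.8], [0.1, 0.7], [0.0, -1.3], [-2.1, -0.1], [-0.3, -1.9]]
line crown pt [0.60331448 0.03772729 0.0988    ]
--- separate depths
[ 0.5684377  -0.20934452 -0.35099965  0.02546368  0.50119068  0.02288927] [-20.11079863  28.71611072]
[[-0.3, -3.4], [-2.6, -0.8], [-0.4, -0.1], [0.1, -1.7], [0.2, 3.5], [-0.1, -1.4], [-2.2, -0.2], [-0.3, -1.9]]
0.01 [array([118., 259.]), array([341., 437.]), array([515., 322.]), array([299., 176.])]
0.02 [array([127., 215.]), array([354., 389.]), array([527., 279.]), array([308., 137.])]
0.03 [array([136., 171.]), array([367., 341.]), array([540., 236.]), array([318.,  97.])]
shift [-0.1383  0.031  -0.0394] turn [-1.000e-03  5.000e-03  2.097e+00] rows>= 3.5 t 12.0833
```

Emit:
servo_tool:
  motion:
    - [[-0.02,0.005,-0.03,0,0,1,0.6],[-0.055,0.013,-0.04,0,0,2.1,0.6],[-0.09,0.021,-0.04,0,0,2.1,0.6],[-0.12,0.028,-0.04,0,0,2.1,0.6],[-0.138,0.031,-0.035,0,0,2.1,0.6],[-0.138,0.031,-0.03,0,0,2.1,0.6],[-0.138,0.031,-0.02,0,0,2.1,0.6],[-0.138,0.031,-0.02,0,0,2.1,0.6]]

```text
t: 12.75
eef_pos: [0.569, -0.2077, 0.229]
tool_rot: [-0.001, 0.984, -0.176, -0.001]
contact_force: [-0.2, 0.1, 0.2]
gripper_width: 0.6
grasp_force: 0.0
```

Run:
```python
from h import *
w=snap("wrist","w7");o=bot.get_obs();print(o["eef_pos"])
plan([.5684,-.2093,.128],down(np.radians(69.9)))
a=cv2.imread("pics/w7.png")[200:440,160:480];cv2.imwrite("pics/c7.png",cv2.resize(a,(800,600),interpolation=cv2.INTER_CUBIC))
c,n=np.cos(-.351),np.sin(-.351)
for z,h in((.164,(.011,.01)),): print([((proj(w,[.5684+c*x*h[0]-n*y*h[1],-.2093+n*x*h[0]+c*y*h[1],z])[0]-[160,200])*2.5).round() for x,y in((1,1),(1,-1),(-1,-1),(-1,1))])
print("cap",(proj(w,[.5684,-.2093,.172])[0]-[160,200])*2.5)
```

```text
[ 0.56937808 -0.20803306  0.22961981]
shift [-0.0003  0.0016  0.1016] turn [-0.003  0.017 -0.03 ] rows>= 2.4 t 12.8
[array([359., 101.]), array([458., 101.]), array([457., 202.]), array([361., 202.])]
cap [409.34629971 165.31832428]
```

View pics/c7.png

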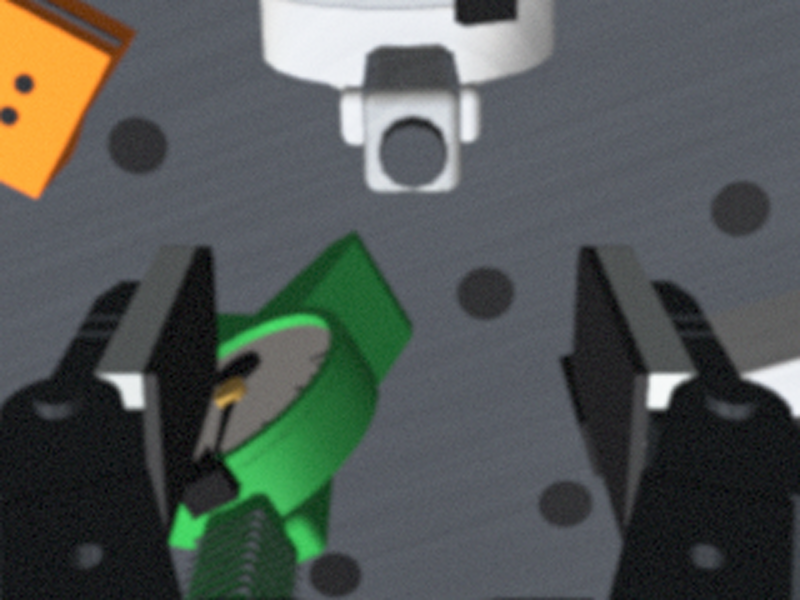

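Run:
```python
from h import *
w5=load("w5.npz");p=onz(w5,(259,88),.172);o=bot.get_obs();print(p,rot(o["tool_rot"]).inv().apply(p-o["eef_pos"]))
```

```text
[ 0.46544969 -0.12579027  0.172     ] [-0.12588625 -0.04117228  0.05781457]
```

Emit:
servo_tool:
  motion:
    - [[0.002,0.002,0.02,0,0,0,0.6],[0.002,0.002,0.05,0,0,0,0.6],[0.002,0.002,0.075,0,0,0,0.6],[0.002,0.002,0.092,0,0,0,0.6],[0.002,0.002,0.1,0,0,0,0.6],[0.002,0.002,0.102,0,0,0,0.6],[0.002,0.002,0.102,0,0,0,0.6],[0.002,0.002,0.102,0,0,0,0.4],[0.002,0.002,0.102,0,0,0,0.2],[0.002,0.002,0.102,0,0,0,0],[0.002,0.002,0.102,0,0,0,0],[0.002,0.002,0.102,0,0,0,0],[0.002,0.002,0.102,0,0,0,0],[0.002,0.002,0.102,0,0,0,0],[0.002,0.002,0.102,0,0,0,0],[0.002,0.002,0.102,0,0,0,0]]
  grip_force: 90

```text
t: 14.13
eef_pos: [0.5707, -0.2121, 0.1302]
tool_rot: [0.0, 0.984, -0.177, 0.001]
contact_force: [-0.7, 0.1, 5.4]
gripper_width: 0.223
grasp_force: 88.7
```

Run:
```python
from h import *
o=bot.get_obs();print(o["eef_pos"],o["tool_rot"],o["q"],o["grasp_force"])
z=o["eef_pos"][2]+.0792
plan([.6035,.0407,z+.07],down(np.radians(79.9)))
```

```text
[ 0.57071435 -0.2120674   0.13016541] [ 1.08846715e-04  9.84154354e-01 -1.77309590e-01  1.22713601e-03] [-0.48310918  0.78317197  1.12217368  1.85906565 -0.82247371  1.05126743
 -0.94720768] 88.6874270439148
shift [-0.0571 -0.2483 -0.1493] turn [ 0.    -0.028 -2.065] rows>= 7.1 t 14.1333
```

Emit:
servo_tool:
  motion:
    - [[0,0,-0.015,0,0,0,0],[0,0,-0.04,0,0,0,0],[0,0,-0.07,0,0,0,0],[0,0,-0.1,0,0,0,0],[0,0,-0.13,0,0,0,0],[-0.005,-0.02,-0.15,0,0,-0.2,0],[-0.01,-0.05,-0.15,0,0,-0.5,0],[-0.02,-0.085,-0.15,0,0,-0.8,0],[-0.028,-0.12,-0.15,0,0,-1.1,0],[-0.036,-0.155,-0.15,0,0,-1.4,0],[-0.043,-0.19,-0.15,0,0,-1.7,0],[-0.051,-0.22,-0.15,0,0,-2,0],[-0.055,-0.24,-0.15,0,0,-2.06,0],[-0.057,-0.248,-0.15,0,0,-2.06,0],[-0.057,-0.248,-0.15,0,0,-2.06,0],[-0.057,-0.248,-0.15,0,0,-2.06,0],[-0.057,-0.248,-0.15,0,0,-2.06,0]]

```text
t: 15.55
eef_pos: [0.6022, 0.0384, 0.279]
tool_rot: [0.0, 0.996, -0.09, -0.0]
contact_force: [0.0, -0.8, -6.1]
gripper_width: 0.221
grasp_force: 88.9
```

Run:
```python
from h import *
o=bot.get_obs();print(o["eef_pos"],o["tool_rot"],o["gripper_width"],o["contact_force"])
plan([.6035,.0407,.209],down(np.radians(79.9)));w=snap("wrist","w8");snap("scene","sc8")
```

```text
[0.6022077  0.03837029 0.27901015] [ 4.02993007e-04  9.95944875e-01 -8.99645118e-02 -1.76395814e-04] 0.22064814844075822 [ 0.03155254 -0.82973855 -6.13731765]
shift [ 0.0009 -0.0026  0.07  ] turn [ 0.01   0.003 -0.045] rows>= 1.7 t 15.55
```

Emit:
servo_tool:
  motion:
    - [[0.001,-0.0025,0.015,0,0,0,0],[0.001,-0.0025,0.032,0,0,0,0],[0.001,-0.0025,0.048,0,0,0,0],[0.001,-0.0025,0.058,0,0,0,0],[0.001,-0.0025,0.064,0,0,0,0],[0.001,-0.0025,0.068,0,0,0,0],[0.001,-0.0025,0.07,0,0,0,0],[0.001,-0.0025,0.071,0,0,0,0],[0.001,-0.0025,0.071,0,0,0,0],[0.001,-0.0025,0.071,0,0,0,0]]

```text
t: 16.48
eef_pos: [0.6047, 0.0412, 0.2094]
tool_rot: [0.001, 0.996, -0.089, 0.001]
contact_force: [-4.0, -4.3, 4.2]
gripper_width: 0.224
grasp_force: 90.1
```

Emit:
servo_tool:
  motion:
    - [[0,0.0015,0,0,0,0,0],[0,0.0015,0,0,0,0,0],[0,0.0015,0,0,0,0,0],[0,-0.0051,0.0002,-0.56,0,0,0],[0,-0.0116,0.0006,-1.12,0,0,0],[0,-0.0181,0.0014,-1.68,0,0,0],[0,-0.0246,0.0026,-2.24,0,0,0],[0,-0.031,0.004,-2.8,0,0,0],[0,-0.0374,0.0057,-3.36,0,0,0],[0,-0.0436,0.0078,-3.92,0,0,0],[0,-0.0497,0.0101,-4.48,0,0,0],[0,-0.0557,0.0128,-5.04,0,0,0],[0,-0.0587,0.0142,-5.32,0,0,0],[0,-0.0616,0.0157,-5.6,0,0,0],[0,-0.0616,0.0157,-5.6,0,0,0],[0,-0.0616,0.0157,-5.6,0,0,0]]

```text
t: 17.82
eef_pos: [0.6162, 0.1035, 0.1932]
tool_rot: [0.241, 0.966, -0.086, -0.02]
contact_force: [-0.9, -2.5, 4.3]
gripper_width: 0.225
grasp_force: 90.2
```

Emit:
servo_tool:
  motion:
    - [[0,0,0,0,0,0,0],[0,0,0,0,0,0,0],[0,0,0,0,0,0,0],[0,0,0,0,0,0,0],[0,0,0,0,0,0,0],[0,0,0,0,0,0,0],[0,0,0,0,0,0,0],[0,0,0,0,0,0,0],[0,0,0,0,0,0,0],[0,0,0,0,0,0,0],[0,0,0,0,0,0,0],[0,0,0,0,0,0,0],[0,0,0,0,0,0,0],[0,0,0,0,0,0,0],[0,0,0,0,0,0,0],[0,0,0,0,0,0,0],[0,0,0,0,0,0,0],[0,0,0,0,0,0,0],[0,0,0,0,0,0,0],[0,0,0,0,0,0,0]]

```text
t: 19.48
eef_pos: [0.6161, 0.1033, 0.1933]
tool_rot: [0.24, 0.967, -0.086, -0.02]
contact_force: [-0.4, -3.0, 5.1]
gripper_width: 0.218
grasp_force: 90.2
```

Run:
```python
from h import *
o=bot.get_obs();M=rot(o["tool_rot"]);p=o["eef_pos"]+M.apply([0,0,.1344]);print("axis pt",p,"tilt",np.degrees(np.arccos(-M.as_matrix()[2,2])),"x axis",M.as_matrix()[:,0],o["contact_force"],o["gripper_width"])
w=snap("wrist","w9");s=snap("scene","sc9");d=o["eef_pos"]+M.apply([.023,0,.048]);u=proj(w,d)[0];us=proj(s,d)[0];print(u,us)
x=int(np.clip(u[0]-80,0,480));y=int(np.clip(u[1]-80,0,320));out=np.zeros((600,800,3),np.uint8)
out[:]=0;out[:,:600]=cv2.resize(cv2.imread("pics/w9.png")[y:y+160,x:x+160],(600,600),interpolation=cv2.INTER_CUBIC)
xs,ys=int(us[0]-20),int(us[1]-45);out[:,600:]=cv2.resize(cv2.imread("pics/sc9.png")[ys:ys+120,xs:xs+40],(200,600),interpolation=cv2.INTER_CUBIC)
cv2.imwrite("pics/c9.png",out);print(x,y,xs,ys)
```

```text
axis pt [0.60527846 0.04132641 0.0745345 ] tilt 27.921470363055786 x axis [ 0.98439219 -0.17597503  0.00218993] [-0.36120325 -2.97466206  5.13040635] 0.21808587397927756
[318.77595375 225.81048465] [371.70458585 261.34847677]
238 145 351 216
```

View pics/c9.png

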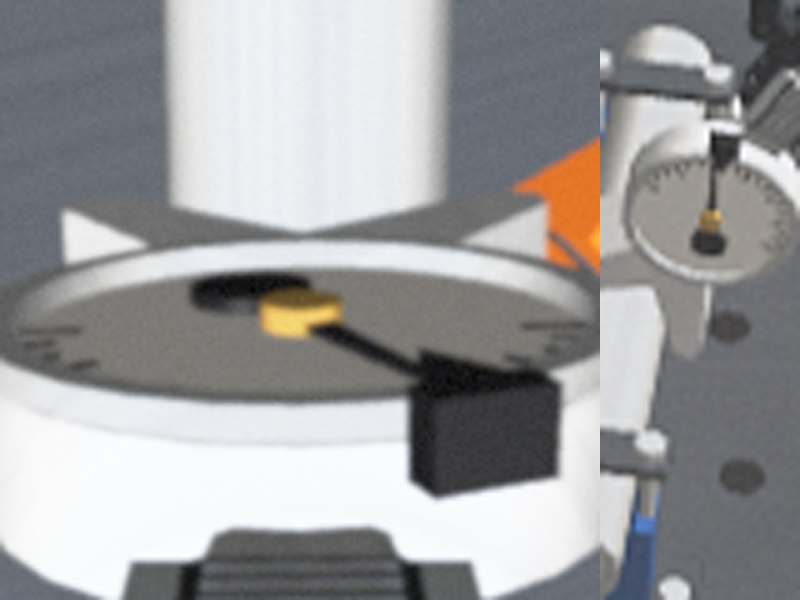

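Run:
```python
from h import *
w=load("w9.npz");o=bot.get_obs();M=rot(o["tool_rot"])
def P(x,a,r=.031): # dial frame -> tool: x, y=-gy, z=-(gz)+.1302
    a=np.radians(a);gy,gz=-r*np.sin(a),.082+r*np.cos(a);return ((proj(w,o["eef_pos"]+M.apply([x,-gy,.1302-gz]))[0]-[238,145])*3.75).round(1).tolist()
for x in(.019,.022,.025,.028): print(x,"hub",P(x,0,0),*[(a,P(x,a)) for a in(24,26,28,30,32)],"out48",P(x,28,.048))
```

```text
0.019 hub [302.6, 334.0] (24, [421.2, 404.9]) (26, [430.1, 403.5]) (28, [438.7, 402.1]) (30, [447.1, 400.6]) (32, [455.2, 399.0]) out48 [532.4, 449.0]
0.022 hub [302.6, 310.5] (24, [421.8, 378.0]) (26, [430.7, 376.8]) (28, [439.4, 375.4]) (30, [447.8, 374.0]) (32, [455.9, 372.4]) out48 [533.7, 420.1]
0.025 hub [302.6, 286.9] (24, [422.4, 350.9]) (26, [431.3, 349.7]) (28, [440.0, 348.4]) (30, [448.5, 347.1]) (32, [456.7, 345.6]) out48 [534.9, 390.9]
0.028 hub [302.6, 263.0] (24, [423.0, 323.6]) (26, [432.0, 322.4]) (28, [440.7, 321.2]) (30, [449.2, 319.9]) (32, [457.4, 318.6]) out48 [536.2, 361.4]
```

Run:
```python
import cv2
g=cv2.cvtColor(cv2.imread("pics/w9.png"),cv2.COLOR_BGR2GRAY)
for v in range(228,280,1): print(v,"".join("@" if x<45 else "#" if x<65 else "+" if x<90 else "." for x in g[v,310:395]))
```

```text
228 .....................................................................................
229 .....................................................................................
230 .....................................................................................
231 ...............+++++................................................+.++....+...++++.
232 ...........++##@@@@#+...............................................++++.........++..
233 ...........+#@@@@@@@@#+..............................................................
234 ............+##@@@@@@@@#+......................................................+.....
235 ..............+##@@@@@@@##+.....................................................++...
236 ................++#@@@@@@@#++........................................................
237 ..................++##@@@@@@##+............................................+.........
238 ....................+++#@@@@@@@#+.......++++.............................++++........
239 .......................+##@@@@@@@#+.....#@@##+++..........................+++........
240 ................
[... 2879 characters left out ...]
.......................#@@@@@######################+#+++..............
273 .......................................+@@@################+#+++.....................
274 ........................................+#@@####+#######++...........................
275 ..........................................######+#++++...............................
276 ...........................................+#+++.....................................
277 .....................................................................................
278 .....................................................................................
279 .....................................................................................
```

```bash
cat > mk.py <<'E'
from h import *
from scipy.optimize import least_squares
w=load("w9.npz");o=bot.get_obs();M=rot(o["tool_rot"])
def P(x,a,r,t,dy,dz):
    gy,gz=-r*np.sin(a)-t*np.cos(a)+dy,.082+r*np.cos(a)-t*np.sin(a)+dz;return proj(w,o["eef_pos"]+M.apply([x,-gy,.1302-gz]))[0]
for pts in ([((350.5,239),.031,0),((386.3,247),.048,.007),((346.2,249.3),.048,-.007)],[((350.5,239),.031,0),((386.3,247),.048,.007)],[((350.5,239),.031,0),((346.2,249.3),.048,-.007)]):
    r=least_squares(lambda p:np.concatenate([P(p[0],p[1],r,t,0,0)-uv for uv,r,t in pts]),[.024,.45],x_scale=[.01,.1]);print(r.x[0],np.degrees(r.x[1]),r.fun.round(1))
E
python3 mk.py
```

```text
0.025846858453951498 21.17480297292379 [-3.3 -2.1 -2.  -0.1  3.4  1.9]
0.025266613399424532 22.829913786545774 [-1.3 -0.9  1.   0.8]
0.02588522491587979 20.64132050774358 [-3.9 -2.1  2.1  1.9]
```

Emit:
servo_tool:
  motion:
    - [[0,0.0035,0,0.3,0,0,0],[0,0.007,0.0002,0.6,0,0,0],[0,0.0105,0.0004,0.9,0,0,0],[0,0.0105,0.0004,0.9,0,0,0],[0,0.0105,0.0004,0.9,0,0,0],[0,0.0105,0.0004,0.9,0,0,0],[0,0.0105,0.0004,0.9,0,0,0],[0,0.0105,0.0004,0.9,0,0,0],[0,0.0105,0.0004,0.9,0,0,0],[0,0.0105,0.0004,0.9,0,0,0],[0,0.0105,0.0004,0.9,0,0,0],[0,0.0105,0.0004,0.9,0,0,0],[0,0.0105,0.0004,0.9,0,0,0],[0,0.0105,0.0004,0.9,0,0,0],[0,0.0105,0.0004,0.9,0,0,0],[0,0.0105,0.0004,0.9,0,0,0],[0,0.0105,0.0004,0.9,0,0,0],[0,0.0105,0.0004,0.9,0,0,0],[0,0.0105,0.0004,0.9,0,0,0],[0,0.0105,0.0004,0.9,0,0,0]]

```text
t: 21.25
eef_pos: [0.6142, 0.0946, 0.1974]
tool_rot: [0.203, 0.975, -0.086, -0.017]
contact_force: [-0.1, 0.2, 7.7]
gripper_width: 0.222
grasp_force: 90.6
```

Run:
```python
from h import *
o=bot.get_obs();M=rot(o["tool_rot"]);p=o["eef_pos"]+M.apply([0,0,.1344]);print("axis pt",p,"tilt",np.degrees(np.arccos(-M.as_matrix()[2,2])),o["contact_force"])
w=snap("wrist","w10");s=snap("scene","sc10")
g=cv2.cvtColor(w["img"],cv2.COLOR_RGB2GRAY)
for v in range(224,256): print(v,"".join("@" if x<45 else "#" if x<65 else "+" if x<90 else "." for x in g[v,310:395]))
d=o["eef_pos"]+M.apply([.023,0,.048]);u=proj(s,d)[0].astype(int);print(u)
h=cv2.cvtColor(s["img"],cv2.COLOR_RGB2GRAY)[u[1]-26:u[1]+12,u[0]-18:u[0]+22];h=cv2.resize(h,None,fx=3,fy=1.5,interpolation=cv2.INTER_CUBIC)
for r in h: print("".join("@" if x<50 else "#" if x<75 else "+" if x<100 else "-" if x<125 else "." if x<190 else " " for x in r))
```

```text
axis pt [0.60498455 0.0416681  0.07423127] tilt 23.54585143627051 [-0.0693338   0.19026263  7.71089054]
224 ++++++++++++++.+.....................................................................
225 ++++++++++++++++++...................................................................
226 .....++.++...........................................................................
227 .....................................................................................
228 .....................................................................................
229 .....................................................................................
230 .....................................................................................
231 .....................................................................................
232 .............++++++....................................................+.....+++.+++.
233 ...........+#@@@@@@#+.............................................................++.
234 ...........+#@@@@@@@@#+..............................................................
235 ..
[... 8090 characters left out ...]
.--..........        ..............................................----------------------------
............................---.........           .......................................------------------------------
.................................----...........                       ...............----------------------------------
.......................................................             ...............-------------------------------------
............................................---..............................-------------------------------------------
................................................---------............---------------------------------------------------
```

Emit:
servo_tool:
  motion:
    - [[0,-0.001,0,-0.08,0,0,0],[0,-0.002,-0.0005,-0.16,0,0,0],[0,-0.002,-0.0005,-0.16,0,0,0],[0,-0.002,-0.0005,-0.16,0,0,0],[0,-0.002,-0.0005,-0.16,0,0,0],[0,-0.002,-0.0005,-0.16,0,0,0],[0,-0.002,-0.0005,-0.16,0,0,0],[0,-0.002,-0.0005,-0.16,0,0,0],[0,-0.002,-0.0005,-0.16,0,0,0],[0,-0.002,-0.0005,-0.16,0,0,0],[0,-0.002,-0.0005,-0.16,0,0,0],[0,-0.002,-0.0005,-0.16,0,0,0],[0,-0.002,-0.0005,-0.16,0,0,0],[0,-0.002,-0.0005,-0.16,0,0,0],[0,-0.002,-0.0005,-0.16,0,0,0],[0,-0.002,-0.0005,-0.16,0,0,0],[0,-0.002,-0.0005,-0.16,0,0,0],[0,-0.002,-0.0005,-0.16,0,0,0],[0,-0.002,-0.0005,-0.16,0,0,0],[0,-0.002,-0.0005,-0.16,0,0,0]]

```text
t: 23.02
eef_pos: [0.6143, 0.0962, 0.1966]
tool_rot: [0.21, 0.974, -0.086, -0.018]
contact_force: [1.5, -2.2, 5.0]
gripper_width: 0.221
grasp_force: 90.4
```

Run:
```python
from h import *
o=bot.get_obs();M=rot(o["tool_rot"]);p=o["eef_pos"]+M.apply([0,0,.1344]);print("axis pt",p,"tilt",np.degrees(np.arccos(-M.as_matrix()[2,2])),o["contact_force"],o["t"])
# line: average several scene frames, column centroid of darkness by row
fr=[bot.read_camera("scene") for _ in range(6)];s=fr[0];g=np.mean([cv2.cvtColor(f["img"],cv2.COLOR_RGB2GRAY).astype(float) for f in fr],0)
d=o["eef_pos"]+M.apply([.023,0,.048]);u=proj(s,d)[0].astype(int);print(u)
for v in range(u[1]-20,u[1]+6):
    r=g[v,u[0]-4:u[0]+9];k=np.clip(130-r,0,None);k[k<8]=0
    print(v,r.round().astype(int).tolist(),round(u[0]-4+(k*np.arange(13)).sum()/max(k.sum(),1),2))
# model prediction in scene: needle (world vertical) and mark tips vs angle
T=np.degrees(np.arccos(-M.as_matrix()[2,2]))
for x,n in((.0215,"needle plane"),(.025,"mark front")):
  for a in(T-3,T,T+3): 
    print(n,round(a,1),[proj(s,o["eef_pos"]+M.apply([x,r*np.sin(np.radians(a)),.1302-.082-r*np.cos(np.radians(a))]))[0].round(2).tolist() for r in(0,.02,.031,.048)])
```

```text
axis pt [0.6046867  0.04172335 0.07415544] tilt 24.32412257941208 [ 1.45650992 -2.2259096   4.96182961] 23.0167
[369 260]
240 [214, 222, 226, 231, 219, 190, 200, 220, 235, 235, 223, 145, 107] 377.0
241 [214, 224, 231, 237, 200, 73, 82, 118, 153, 152, 148, 120, 115] 371.65
242 [217, 224, 232, 239, 156, 55, 62, 62, 58, 55, 80, 185, 135] 372.38
243 [222, 229, 234, 238, 90, 53, 57, 62, 62, 58, 105, 244, 222] 371.86
244 [217, 222, 227, 231, 78, 44, 50, 54, 56, 54, 121, 251, 242] 371.66
245 [192, 186, 193, 195, 104, 83, 50, 52, 48, 51, 120, 244, 241] 372.04
246 [146, 137, 141, 140, 120, 91, 48, 51, 64, 103, 137, 211, 226] 371.77
247 [115, 134, 134, 105, 140, 84, 46, 51, 86, 135, 138, 147, 161] 370.86
248 [141, 152, 152, 134, 153, 90, 78, 86, 136, 146, 125, 133, 120] 371.43
249 [155, 154, 153, 154, 154, 130, 84, 126, 159, 153, 142, 148, 110] 372.81
250 [154, 152, 153, 153, 155, 151, 75, 149, 155, 154, 152, 151, 114] 372.35
251 [152, 152, 152, 152, 155, 150, 69, 156, 154, 154, 152, 152, 142] 371.0
252 [152, 152, 153, 153, 154, 150, 63, 158, 153, 152, 153, 152, 152] 371.0
253 [153, 152, 153, 
[... 775 characters left out ...]
, 154, 153, 152] 370.01
264 [152, 151, 85, 50, 52, 54, 54, 52, 67, 147, 154, 152, 152] 370.1
265 [153, 153, 134, 99, 60, 60, 54, 86, 130, 157, 154, 152, 152] 370.11
needle plane 21.3 [[369.78, 259.88], [370.74, 253.32], [371.28, 249.65], [372.12, 243.91]]
needle plane 24.3 [[369.78, 259.88], [370.27, 253.25], [370.55, 249.55], [370.98, 243.75]]
needle plane 27.3 [[369.78, 259.88], [369.8, 253.2], [369.81, 249.47], [369.83, 243.63]]
mark front 21.3 [[369.59, 260.93], [370.55, 254.37], [371.09, 250.71], [371.93, 244.96]]
mark front 24.3 [[369.59, 260.93], [370.08, 254.31], [370.35, 250.6], [370.78, 244.8]]
mark front 27.3 [[369.59, 260.93], [369.61, 254.26], [369.62, 250.53], [369.63, 244.68]]
```

Emit:
servo_tool:
  motion:
    - [[0,0.001,0,0.08,0,0,0],[0,0.0017,0,0.14,0,0,0],[0,0.0017,0,0.14,0,0,0],[0,0.0017,0,0.14,0,0,0],[0,0.0017,0,0.14,0,0,0],[0,0.0017,0,0.14,0,0,0],[0,0.0017,0,0.14,0,0,0],[0,0.0017,0,0.14,0,0,0],[0,0.0017,0,0.14,0,0,0],[0,0.0017,0,0.14,0,0,0],[0,0.0017,0,0.14,0,0,0],[0,0.0017,0,0.14,0,0,0],[0,0.0017,0,0.14,0,0,0],[0,0.0017,0,0.14,0,0,0],[0,0.0017,0,0.14,0,0,0],[0,0.0017,0,0.14,0,0,0],[0,0.0017,0,0.14,0,0,0],[0,0.0017,0,0.14,0,0,0],[0,0.0017,0,0.14,0,0,0],[0,0.0017,0,0.14,0,0,0]]

```text
t: 24.98
eef_pos: [0.6141, 0.0949, 0.1975]
tool_rot: [0.204, 0.975, -0.086, -0.018]
contact_force: [-0.4, -2.2, 6.7]
gripper_width: 0.216
grasp_force: 90.4
```

Emit:
servo_tool:
  motion:
    - [[0,0,0,0,0,0,0],[0,0,0,0,0,0,0],[0,0,0,0,0,0,0],[0,0,0,0,0,0,0],[0,0,0,0,0,0,0],[0,0,0,0,0,0,0],[0,0,0,0,0,0,0],[0,0,0,0,0,0,0],[0,0,0,0,0,0,0],[0,0,0,0,0,0,0]]

```text
t: 25.82
eef_pos: [0.6141, 0.0949, 0.1974]
tool_rot: [0.204, 0.975, -0.086, -0.018]
contact_force: [-0.5, -1.8, 4.8]
gripper_width: 0.22
grasp_force: 90.4
```

Run:
```python
from h import *
o=bot.get_obs();M=rot(o["tool_rot"]);p=o["eef_pos"]+M.apply([0,0,.1344]);print("axis pt",p,"tilt",np.degrees(np.arccos(-M.as_matrix()[2,2])),o["contact_force"],o["grasp_force"],o["t"])
print(bot.hand_in())
```

```text
axis pt [0.60477982 0.04190054 0.07430222] tilt 23.616328796962954 [-0.49174346 -1.79998978  4.75521277] 90.3787636756897 25.8167
the job is handed in; nothing more can be done
None
```

I handed the job in at 25.8 s, but no verdict came back: the two-dot V-block is in its two-dot pocket, and the gripper holds the gauge astride the pipe on the layout line, rocked 23.6° and pressing lightly, about 10 N. The pointer-on-mark match is the least certain point, because I measured the set mark at 22.3–24.8° against a 3° tolerance.

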